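# Lock a brush rest into the manicure desk's accessory rail

## Robot

A 6-joint arm with a two-finger parallel gripper is mounted at the origin on the work surface. World frame = base frame: x ahead of the robot, y to its left, z up, the work surface at z = 0. Lengths are in mm, angles in degrees, forces in N, time in s.
With the tool pointing down it reaches from about 300 to 850 mm from the base axis. Payload 4.2 kg.
Tool frame: the origin (TCP) lies on the mounting face of the last link; the fingertips stand 191 mm ahead of it and the grasp point (between the pads) lies 172 mm ahead of it; z points along the fingers, y is the direction in which the jaws open and shut (so a half turn about z gives the same grasp; the last joint's range is limited). The gripper opens to 91 mm and grips with 3 to 60 N. Pads are 32 mm wide; open, the fingers measure 118 mm over their backs; the gripper's body (76 mm by 178 mm) begins 60 mm behind the grasp point.
Start: joints at [63.312, 18.312, 89.639, -0, 72.044, -1.146], TCP at [247.925, 518.803, 404.776] pointing down, gripper open.
Joint ranges: [-177.97, 177.97], [-48.28, 115.42], [12.27, 149.76], [-77.06, 257.06], [2.81, 150.46], [-146.56, 146.56]. Speed limits (degrees/s): [147.25, 147.25, 180, 180, 180, 180].

## Interface

Orientations are given as [roll, pitch, yaw] about the fixed x, y, z axes, in that order (R = Rz(yaw) Ry(pitch) Rx(roll)).
In Python, from workcell import env gives the robot as it stands.
- The arm moves only by the shell command python3 -m handwheel 'ROWS' [FORCE]. ROWS is JSON, a list of rows, each an object with "gripper": the opening in per cent of the stroke, from 0 (shut) to 100 (fully open); "travel": the shift along the tool's x, y, z in m, a list of three; "twist": the turn about the tool's z in rad. In form: [{"gripper": gripper, "travel": [x, y, z], "twist": twist}, ...]. A call has 1 to 5 rows; each row shifts and turns the commanded pose from where the row before left it, along the tool's axes as they then stand; what a row does not reach is not made up. A row lasts 1/12 s, in which the tool goes at most 41.7 mm and 7.16 degrees, less where a joint would pass 70% of its speed; a pose out of reach is approached as far as the arm can. A call with a gripper value outside its range is refused whole. The fingers move at their own pace and stop on an object; FORCE is the grip in N (left out, the last holds). Time passes only in rows, so rows that do not move let the fingers close. It gives the time, the measured TCP pose, the force and the opening at its end, in the units of the state.
- env.state(): the state, without advancing time (a new reading comes with each control period).
- env.grab_frame(name): name is "side" or "top"; returns a dict with "frame" (384x512x3 uint8, red, green, blue), "intrinsics" (3x3 intrinsics, pixels), "k1" (the pictures are not rectified: a ray, as slopes to the right and down, at radius r is drawn at 1 + k1 r^2 times it, then the intrinsics apply), "extrinsics" (4x4, takes a point from camera to world coordinates). Camera axes: x right, y down, z forward; pixel columns grow to the right and rows downward; lengths in mm; the calibration is good to about 2 mm. A picture is of the moment at which its call begins. There is no depth.
- env.job_done(): hands the job in, once; it reports no verdict.
Trained networks look in the newest picture that a camera, given by its name, has taken for a name from the list of things; names that differ only in an ending like _2 or _b are one class to them, and where a whole thing is asked for, a point or a joint stands for the part that bears it (a point fixed in the world has none). Each returns a list of dicts, best first, with "confidence" (0 to 1); they miss things now and then, are a little off and sometimes report something else, mostly with a low value. They report only what shows in the picture. A call takes as long as a camera call. They do not tell look-alikes from the thing itself.
- env.trace(camera, thing): "pixels" (384x512 bool, what is visible of it) and "uv" ([column, row] in pixels, amid what is visible of it).
- env.pinpoint(camera, thing): "uv" ([column, row] in pixels: a listed point, or the origin of a listed thing).
The state is a dict: "time_s": time; "qpos": joint angles; "qvel": joint speeds; "effort": joint torques, N m; "ee_pos": TCP position; "ee_rot": TCP orientation; "force": force on the tool from outside, world axes, zero at the start; "torque": the same for the moment, N m; "gripper_width": finger opening in mm.
Only numpy, scipy, OpenCV 4.12 (cv2) and the standard library are available. Lean on these libraries where they do the work, as an engineer would, in place of code of your own. Each camera call takes 0.05 s, during which the arm holds its last target. There are 200 camera calls.

## Task

Take the blue brush rest out of its wooden block and fit it to the accessory rail in line with the red marker: lower its steel T-foot lengthwise into the slot, press it gently down against the sprung bed, twist it a quarter turn so that the foot locks crosswise under the lips, and let go. Feel for the slot and never force the rest against the rail (about 10 N is enough, stay well under 40 N); leave the polish bottles and the jar where they stand.

Things in the scene. Friction and masses are not known exactly. Their poses are not given: they have to be found in the camera images.
- post_mid (a point): Centre of the loose brush rest's blue grip: 34 (x) x 14 (y) x 50 mm high; pinch the 14 mm. Horns on the grip reach 35 mm above this point. Below: collar 26 mm across (underside 28 mm below), round neck 10 mm across, then the steel T-foot, 26 mm long (x), 10 wide (y), 6 high, its underside 47 mm below this point. z up, 70 to 120 g. Starts standing in the block.
- stand: Fixed wooden block 70 (x) x 60 (y) x 24 mm high, origin at the centre of its underside. A pocket in its top, 28 (x) x 12 (y) mm and 16 mm deep, holds the rest's foot at the start; lift straight up 20 mm or more to clear it.
- rail: Accessory rail fixed to the desk. Black base plate 100 (x) x 330 (y, lengthwise) x 8 mm, origin at the centre of its underside, z up. On it an aluminium channel 44 mm wide, 300 mm long, 40 mm high over the origin, ends capped, with a T-slot along y in its top. The channel is adjustable and clamped off the plate's centre line by up to 10 mm in x, either way, differing each time and not measured.
- slot (a point): Point on the plate's centre line 40 mm above the plate's underside: height of the channel's top. Slot 12 mm wide between lips 6 mm thick; cavity 30 mm wide beneath. The true slot runs up to 10 mm to either side in x: a foot lowered beside it meets metal at this height, in it nothing for 7 mm. To turn (either way) the foot's underside must be over 12 mm below this height.
- bed (a point): Point on the plate's centre line 33 mm above its underside: unloaded surface of the orange sprung bed in the slot. Pressed, it yields 9 mm: about 3 N to start, 9 N at the end, then rigid. Let go, it lifts a crosswise foot against the lips and clamps it (foot's underside 5 mm below this point, grip's centre 42 mm above).
- mark (a point): Top of the small red marker (12 x 8 x 16 mm) on the base plate, 40 mm to the +x side of its centre line; axes as the rail's. Its place along the rail differs each time. The rest belongs at the same place along the rail (same y in the rail's frame).
- polish_a_mid (a point): Bystander: red nail polish bottle, 30 mm across, 72 mm high with black cap; point on its axis 30 mm above its underside.
- polish_b_mid (a point): Bystander: pink nail polish bottle, the same size; point on its axis 30 mm above its underside.
- jar_mid (a point): Bystander: glass jar with white lid, 60 mm across and 60 mm high; point at its centre.
Mind the look-alikes: they are no part of the job. What is meant by the part that bears post_mid is not turquoise, and is the smaller of those in its own colour.

How it is judged (in metres and radians):
On the way, in this order (a step that is already met when the one before it is completed fails the run):
1. the brush rest is lifted clear of its block (z of post_mid in the frame of stand above 0.075 m), for 0.1 s.
2. the T-foot is in the slot, lengthwise, in line with the marker (angle between the x axis of post_mid and the y axis of rail, either way round below 0.2 rad and z of post_mid in the frame of rail between 0.066 and 0.083 m and y of post_mid in the frame of mark between -0.012 and 0.012 m and x of post_mid in the frame of rail between -0.014 and 0.014 m), for 0.1 s.
3. the foot is turned crosswise beneath the lips (angle between the x axis of post_mid and the x axis of rail, either way round below 0.2 rad and z of post_mid in the frame of rail below 0.0785 m and y of post_mid in the frame of mark between -0.012 and 0.012 m and x of post_mid in the frame of rail between -0.014 and 0.014 m), for 0.2 s.
At the end, for the whole second after the job is handed in: The brush rest is upright (0.1 rad) and at rest, its foot crosswise to the slot (0.2 rad) and lifted against the lips (grip centre 72.5 to 77.5 mm above the base plate's underside), within 12 mm of the marker along the rail and 14 mm of the plate's centre line, let go (angle between the x axis of post_mid and the x axis of rail, either way round below 0.2 rad and z of post_mid in the frame of rail between 0.0725 and 0.0775 m and angle between post_mid's own z axis and vertical below 0.1 rad and y of post_mid in the frame of mark between -0.012 and 0.012 m and x of post_mid in the frame of rail between -0.014 and 0.014 m and linear speed of post below 0.02 m/s); the robot touches nothing.
It fails at once if the brush rest is forced against the rail with over 40 N (contact force between post and rail above 40 N).
It fails at once if a polish bottle or the jar is moved by more than 20 mm (distance of any of polish_a_mid, polish_b_mid, jar_mid from where it was at the start of the episode above 0.02 m).
It also fails if it takes over 69 s, if anything falls off the work surface, if the arm or the gripper's body presses on something with over 40 N, if the wrist force passes 120 N, or if a joint passes its speed limit or range.

## Working session

There is one attempt and no reset: what is moved stays moved. The work goes in short steps, Python scripts to look and compute and a shell command to move; the robot and the scene stay as the last step left them, time stands still between calls to the robot, and variables do not carry over. Pictures are saved under pics/ and viewed, about 8 in all and at most 12, crops included, and the job is handed in when it is done.

```bash
ls; mkdir -p pics; cat > h.py <<'E'
import numpy as np, cv2
from workcell import env
def cam(n):
    f=env.grab_frame(n); return f
def ray(f,uv):
    K=np.array(f["intrinsics"]);k=f["k1"];T=np.array(f["extrinsics"])
    d=np.array([(uv[0]-K[0,2])/K[0,0],(uv[1]-K[1,2])/K[1,1]]);s=d.copy()
    for _ in range(30): s=d/(1+k*(s@s))
    return T[:3,3],T[:3,:3]@np.array([*s,1])
def onz(f,uv,z):
    o,d=ray(f,uv); return o+d*(z-o[2])/d[2]
def proj(f,p):
    K=np.array(f["intrinsics"]);k=f["k1"];T=np.array(f["extrinsics"])
    c=T[:3,:3].T@(np.array(p,float)-T[:3,3]); s=c[:2]/c[2]; s=s*(1+k*(s@s))
    return np.array([K[0,0]*s[0]+K[0,2],K[1,1]*s[1]+K[1,2]])
def tri(rs):
    A=0;b=0
    for o,d in rs:
        d=d/np.linalg.norm(d);P=np.eye(3)-np.outer(d,d);A=A+P;b=b+P@o
    return np.linalg.solve(A,b)
E
python3 - <<'E'
from h import *
np.set_printoptions(precision=1,suppress=True)
ims=[]
for n in("side","top"):
    f=cam(n); ims.append(f["frame"]); print(n,np.array(f["extrinsics"])[:3].tolist(),np.array(f["intrinsics"])[0,0],f["k1"])
    for t in["post_mid","stand","rail","slot","bed","mark","polish_a_mid","jar_mid"]:
        print(t,[(round(r["confidence"],2),np.round(r["uv"],1).tolist()) for r in env.pinpoint(n,t)])
    cv2.imwrite(f"pics/{n}0.png",cv2.resize(f["frame"][:,:,::-1],(800,600)))
print(env.state())
E
```

```text
pics
side [[-0.9373210856045463, -0.2436125111975478, 0.24916285210508238, 359.394781446215], [-0.3484667439893941, 0.6545959276067123, -0.6708763670708174, 533.1610246564206], [0.00033288818634923773, -0.7156515324854217, -0.6984574240687279, 731.7374705690548]] 394.5859146268851 -0.07009736719557054
post_mid [(0.79, [309.4, 171.4]), (0.68, [315.4, 147.5]), (0.6, [266.3, 173.9])]
stand [(0.64, [309.5, 186.6])]
rail [(0.89, [205.5, 274.2])]
slot [(0.69, [204.7, 265.2])]
bed [(0.82, [204.7, 264.7])]
mark [(0.58, [194.3, 254.5])]
polish_a_mid [(0.6, [318.1, 235.3])]
jar_mid [(0.8, [210.5, 166.2])]
top [[-0.004027831308096853, -0.9837197238713901, 0.1796643577378366, 439.4987236672725], [-0.9994603144760746, -0.001897235641429776, -0.032794516070632426, -84.18067828550888], [0.03260147791649317, -0.17969948626336335, -0.9831811828317014, 897.6047677352285]] 430.9339136235037 -0.0037391852462627106
post_mid [(0.81, [388.7, 232.5]), (0.79, [340.8, 235.5]), (0.64, [310.5, 185.0])]
stand [(0.8, [333.2, 236.7])]
rail [(0.73, [162.9, 169.3])]
slot [(0.64, [159.4, 165.5]), (0.32, [165.9, 168.7])]
bed [(0.94, [158.4, 168.6])]
mark [(0.61, [173.1, 149.4])]
polish_a_mid [(0.61, [147.0, 279.3]), (0.43, [245.2, 270.5])]
jar_mid [(0.71, [307.7, 109.7])]
{'time_s': 0.9, 'qpos': array([63.3, 18.3, 89.6,  0. , 72. , -1.1]), 'qvel': array([ 0.1,  0.1,  0. ,  0. ,  0. , -0. ]), 'effort': array([ -0. , -41.2, -23.2,   0.1,   0. ,   0. ]), 'ee_pos': array([247.9, 518.8, 404.8]), 'ee_rot': array([180. ,  -0. , 154.5]), 'force': array([-0.8, -0.2, -0.2]), 'torque': array([0., 0., 0.]), 'gripper_width': 91.32854406632592}
```

View pics/side0.png

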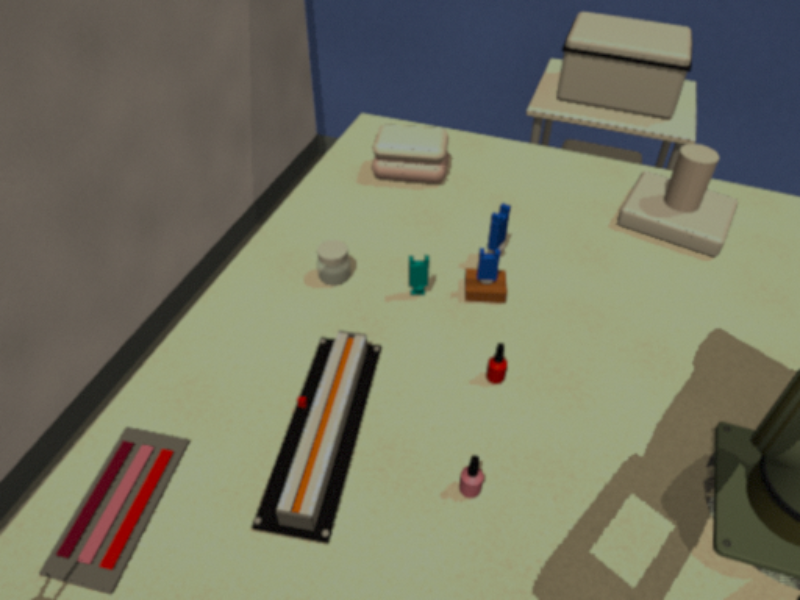

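View pics/top0.png

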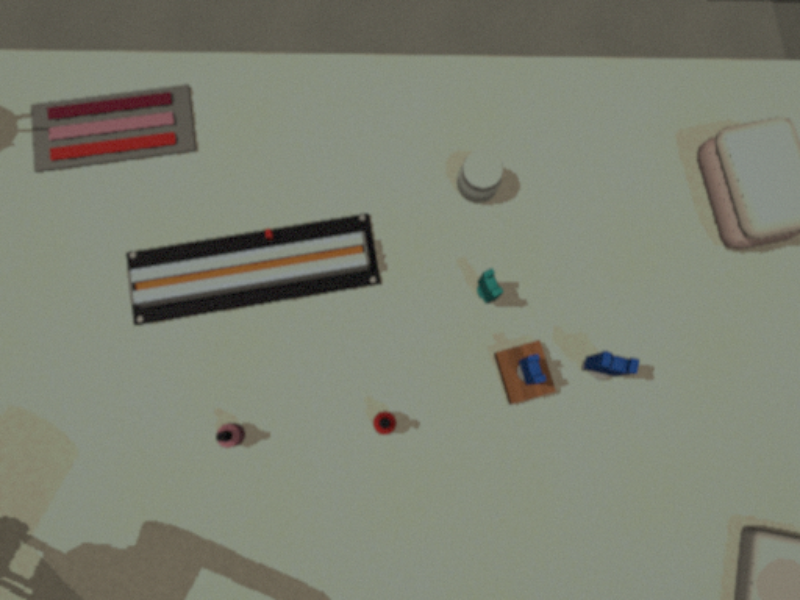

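Candidates for post_mid, in native pixels:
- Blue rest in the wooden block: top (341,236), side (309,171).
- Larger blue one, standing free: top (389,232), side (315,147).
- Turquoise one: top (310,185), side (266,174).

I choose the small blue one in the block. Next I'll measure it and check it in a close crop.

```bash
cat > m.py <<'E'
from h import *
from scipy.optimize import least_squares
np.set_printoptions(precision=1,suppress=True)
F={n:cam(n) for n in("top","side")}
crops=[]
for n,f in F.items():
    im=f["frame"]; hsv=cv2.cvtColor(im,cv2.COLOR_RGB2HSV)
    c=(340,235) if n=="top" else (310,172)
    x,y=c[0]-32,c[1]-32
    crops.append(cv2.resize(im[y:y+64,x:x+64,::-1],(400,400),interpolation=cv2.INTER_CUBIC))
    org=cv2.inRange(hsv,(8,150,120),(22,255,255)); 
    c=(160,168) if n=="top" else (205,265)
    k=np.zeros_like(org); cv2.circle(k,c,95,255,-1); org&=k
    v,u=np.nonzero(org); P=np.array([onz(f,(a,b),33) for a,b in zip(u,v)])[:,:2]
    vx,vy,x0,y0=cv2.fitLine(P.astype(np.float32),cv2.DIST_HUBER,0,.01,.01).ravel()
    s=(P-[x0,y0])@[vx,vy]
    print(n,"orange",len(u),"dir deg",np.degrees(np.arctan2(vy,vx)),"ends",[x0+vx*s.min(),y0+vy*s.min()],[x0+vx*s.max(),y0+vy*s.max()])
    red=cv2.inRange(hsv,(0,150,70),(5,255,255))|cv2.inRange(hsv,(172,150,70),(180,255,255))
    c=(173,149) if n=="top" else (194,256)
    k[:]=0; cv2.circle(k,c,12,255,-1); v,u=np.nonzero(red&k); print(" red",len(u),u.mean(),v.mean(), onz(f,(u.mean(),v.mean()),18))
    dark=(hsv[:,:,2]<45).astype(np.uint8)*255; k[:]=0; cv2.circle(k,(160,168) if n=="top" else (205,268),100,255,-1)
    dark=cv2.morphologyEx(dark&k,cv2.MORPH_CLOSE,np.ones((9,9)))
    m,l,st,_=cv2.connectedComponentsWithStats(dark); i=1+np.argmax(st[1:,4]); cnt=max(cv2.findContours((l==i).astype(np.uint8),0,1)[0],key=cv2.contourArea)
    q=cv2.approxPolyDP(cv2.convexHull(cnt),6,True)[:,0]
    print(" plate corners",q.tolist(),[onz(f,p,8)[:2].round(1).tolist() for p in q])
    for t in("post_mid","stand","jar_mid","polish_a_mid","polish_b_mid"):
        for r in env.trace(n,t):
            w=r["pixels"]; print(" ",t,round(r["confidence"],2),np.round(r["uv"],1),w.sum())
cv2.imwrite("pics/crop1.png",np.hstack(crops))
a=tri([ray(F["top"],(340.8,235.5)),ray(F["side"],(309.4,171.4))]);print("post",a)
a=tri([ray(F["top"],(333.2,236.7)),ray(F["side"],(309.5,186.6))]);print("stand",a,onz(F["top"],(333.2,236.7),0),onz(F["side"],(309.5,186.6),0))
E
python3 m.py
```

```text
top orange 444 dir deg -80.04151 ends [np.float64(599.3813162531886), np.float64(239.36256321840904)] [np.float64(649.8691515115413), np.float64(-48.18648196840701)]
 red 20 171.4 149.25 [673.7  77.1  18. ]
 plate corners [[235, 138], [242, 180], [86, 204], [82, 165]] [[701.8, -55.3], [610.4, -70.7], [559.5, 249.5], [641.6, 263.4]]
  post_mid 0.9 [387.8 230.4] 455
  post_mid 0.51 [311.7 184.5] 219
  post_mid 0.49 [340.8 237.8] 263
  stand 0.98 [331.1 236.1] 806
  jar_mid 0.76 [304.1 111. ] 807
  polish_a_mid 0.69 [245.7 266.8] 176
  polish_b_mid 0.52 [146.2 278.4] 230
side orange 487 dir deg -79.97168 ends [np.float64(600.7150892316619), np.float64(241.18208316490103)] [np.float64(651.9114613690415), np.float64(-48.33031794281425)]
 red 34 193.0 256.70588235294116 [673.8  78.2  18. ]
 plate corners [[237, 221], [209, 346], [162, 337], [205, 220]] [[625.6, -64.5], [554.9, 251.5], [648.0, 267.5], [701.0, -39.9]]
  post_mid 0.83 [318.6 144.6] 281
  post_mid 0.79 [309.  172.8] 232
  post_mid 0.54 [266.9 172.4] 292
  stand 0.6 [307.5 183.6] 464
  jar_mid 0.89 [212.2 165.1] 495
  polish_a_mid 0.71 [317.  236.6] 222
  polish_b_mid 0.59 [299.4 305.5] 299
post [ 495.  -267.    44.3]
stand [ 492.1 -261.9   -4.9] [ 492.1 -260.9    0. ] [ 490.9 -256.6    0. ]
```

View pics/crop1.png

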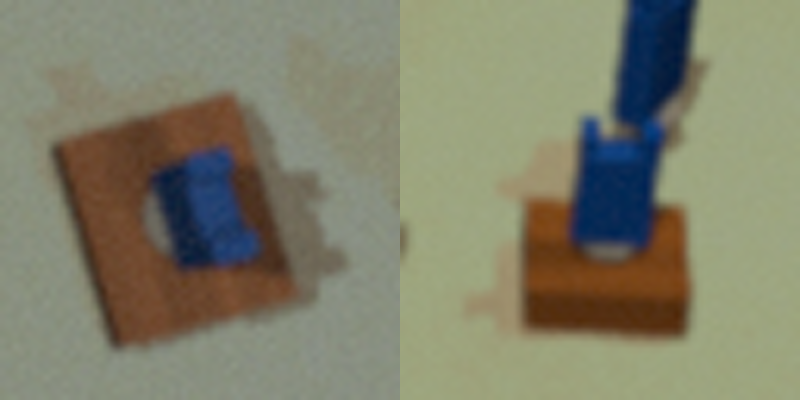

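The crop confirms it. The small blue rest stands in the block at top (341,236), with horns up and its x axis at a yaw of about 16°. The larger blue rest is separate, behind it. Next I'll work out the post and decoy positions.

```bash
python3 - <<'E'
from h import *
np.set_printoptions(precision=1,suppress=True)
F={n:cam(n) for n in("top","side")}
t,s=F["top"],F["side"]
print("post@55",onz(t,(340.8,235.5),55),onz(s,(309.4,171.4),55))
print("horn mid@90",onz(t,(308+227/6.25,203+202/6.25),88), "side horns@88",onz(s,(278+(223)/6.25,140+125/6.25),88))
print("decoy",tri([ray(t,(388.7,232.5)),ray(s,(315.4,147.5))]))
print("turq",tri([ray(t,(310.5,185)),ray(s,(266.3,173.9))]))
# block top corners, top view crop: 
for c in((60,145),(235,95),(290,295)): print("blk",onz(t,(308+c[0]/6.25,203+c[1]/6.25),24)[:2])
for c in((640,325),(530,320)): print("decoy/side blk",c,onz(s,(278+(c[0]-400)/6.25,140+c[1]/6.25),0)[:2])
for p in((505,205),(498,250)): print("decoy px",[onz(s,(p[0]*.64,p[1]*.64),z)[:2].round() for z in(0,60,100)])
for p in((588,365),(637,367)): print("decoy top px",[onz(t,(p[0]*.64,p[1]*.64),z)[:2].round() for z in(0,60,100)])
E
```

```text
post@55 [ 491.2 -265.1   55. ] [ 496.1 -254.2   55. ]
horn mid@90 [ 489.5 -264.7   88. ] side horns@88 [ 490.4 -263.5   88. ]
decoy [ 501.3 -359.1   56.4]
turq [ 595.8 -207.7   52.7]
blk [ 512. -225.]
blk [ 528.2 -283. ]
blk [ 463.5 -298.4]
decoy/side blk (640, 325) [ 468.1 -242.4]
decoy/side blk (530, 320) [ 513.3 -228.9]
decoy px [array([ 515., -526.]), array([ 503., -439.]), array([ 494., -381.])]
decoy px [array([ 494., -378.]), array([ 483., -303.]), array([ 476., -253.])]
decoy top px [array([ 498., -352.]), array([ 494., -334.]), array([ 492., -322.])]
decoy top px [array([ 496., -418.]), array([ 492., -396.]), array([ 489., -381.])]
```

Post is at about (490,-264) with yaw 15.6°, and the slot target is about (630,70) with rail yaw 10°. I'll travel above the post, then twist.

```bash
R='x'
python3 -m handwheel '[{"gripper":55,"travel":[-0.0278,-0.0301,0],"twist":0},{"gripper":55,"travel":[-0.0278,-0.0301,0],"twist":0},{"gripper":55,"travel":[-0.0278,-0.0301,0],"twist":0},{"gripper":55,"travel":[-0.0278,-0.0301,0],"twist":0},{"gripper":55,"travel":[-0.0278,-0.0301,0],"twist":0}]' 20
python3 -m handwheel '[{"gripper":55,"travel":[-0.0278,-0.0301,0],"twist":0},{"gripper":55,"travel":[-0.0278,-0.0301,0],"twist":0},{"gripper":55,"travel":[-0.0278,-0.0301,0],"twist":0},{"gripper":55,"travel":[-0.0278,-0.0301,0],"twist":0},{"gripper":55,"travel":[-0.0278,-0.0301,0],"twist":0}]'
python3 -m handwheel '[{"gripper":55,"travel":[-0.0278,-0.0301,0],"twist":0},{"gripper":55,"travel":[-0.0278,-0.0301,0],"twist":0},{"gripper":55,"travel":[-0.0278,-0.0301,0],"twist":0},{"gripper":55,"travel":[-0.0278,-0.0301,0],"twist":0},{"gripper":55,"travel":[-0.0278,-0.0301,0],"twist":0}]'
python3 -m handwheel '[{"gripper":55,"travel":[-0.0278,-0.0301,0],"twist":0},{"gripper":55,"travel":[-0.0278,-0.0301,0],"twist":0},{"gripper":55,"travel":[-0.0278,-0.0301,0],"twist":0},{"gripper":55,"travel":[-0.0278,-0.0301,0],"twist":0},{"gripper":55,"travel":[-0.0278,-0.0301,0],"twist":0}]'
python3 -m handwheel '[{"gripper":55,"travel":[0,0,0],"twist":0.121},{"gripper":55,"travel":[0,0,0],"twist":0.121},{"gripper":55,"travel":[0,0,0],"twist":0.121},{"gripper":55,"travel":[0,0,0],"twist":0.121},{"gripper":55,"travel":[0,0,0],"twist":0.121}]'
```

```text
time_s: 2.02
ee_pos: [308.5, 321.3, 404.8]
ee_rot: [180.0, 0.0, 154.5]
force: [0.5, 1.0, 0.1]
gripper_width: 60.7
time_s: 2.43
ee_pos: [368.9, 125.5, 405.1]
ee_rot: [179.9, 0.0, 154.5]
force: [0.6, -0.2, -0.1]
gripper_width: 50.7
time_s: 2.85
ee_pos: [429.5, -70.5, 405.1]
ee_rot: [180.0, 0.1, 154.4]
force: [-0.3, 1.0, 0.2]
gripper_width: 50.2
time_s: 3.27
ee_pos: [490.1, -266.3, 404.8]
ee_rot: [180.0, 0.0, 154.4]
force: [-0.1, 0.8, 0.0]
gripper_width: 50.0
time_s: 3.68
ee_pos: [490.0, -264.3, 404.6]
ee_rot: [-180.0, -0.0, 119.4]
force: [-0.2, -1.0, 0.5]
gripper_width: 50.5
```

```bash
python3 -m handwheel '[{"gripper":55,"travel":[0,0,0],"twist":0.121},{"gripper":55,"travel":[0,0,0],"twist":0.121},{"gripper":55,"travel":[0,0,0],"twist":0.121},{"gripper":55,"travel":[0,0,0],"twist":0.121},{"gripper":55,"travel":[0,0,0],"twist":0.121}]'
python3 -m handwheel '[{"gripper":55,"travel":[0,0,0],"twist":0.121},{"gripper":55,"travel":[0,0,0],"twist":0.121},{"gripper":55,"travel":[0,0,0],"twist":0.121},{"gripper":55,"travel":[0,0,0],"twist":0.121},{"gripper":55,"travel":[0,0,0],"twist":0.121}]'
python3 -m handwheel '[{"gripper":55,"travel":[0,0,0],"twist":0.121},{"gripper":55,"travel":[0,0,0],"twist":0.121},{"gripper":55,"travel":[0,0,0],"twist":0.121},{"gripper":55,"travel":[0,0,0],"twist":0.121},{"gripper":55,"travel":[0,0,0],"twist":0.121}]'
python3 -m handwheel '[{"gripper":55,"travel":[0,0,0.035],"twist":0},{"gripper":55,"travel":[0,0,0.035],"twist":0},{"gripper":55,"travel":[0,0,0.030],"twist":0},{"gripper":55,"travel":[0,0,0],"twist":0}]'
python3 - <<'E'
from h import *
cr=[]
for n,c in(("top",(340,235)),("side",(305,160))):
    f=cam(n);x,y=c[0]-50,c[1]-50
    cr.append(cv2.resize(f["frame"][y:y+100,x:x+100,::-1],(400,400),interpolation=cv2.INTER_CUBIC))
cv2.imwrite("pics/hover.png",np.hstack(cr))
E
```

```text
time_s: 4.1
ee_pos: [490.0, -264.1, 404.7]
ee_rot: [180.0, -0.0, 84.8]
force: [1.0, 0.1, 0.5]
gripper_width: 50.2
time_s: 4.52
ee_pos: [490.0, -264.1, 404.7]
ee_rot: [-180.0, -0.0, 50.1]
force: [0.1, -0.3, 0.5]
gripper_width: 50.0
time_s: 4.93
ee_pos: [490.0, -264.1, 404.7]
ee_rot: [-180.0, -0.0, 15.5]
force: [-0.0, -0.5, -0.1]
gripper_width: 50.3
time_s: 5.27
ee_pos: [488.2, -263.1, 299.1]
ee_rot: [-179.5, 0.5, 15.8]
force: [-0.6, 1.0, -1.0]
gripper_width: 50.0
```

View pics/hover.png

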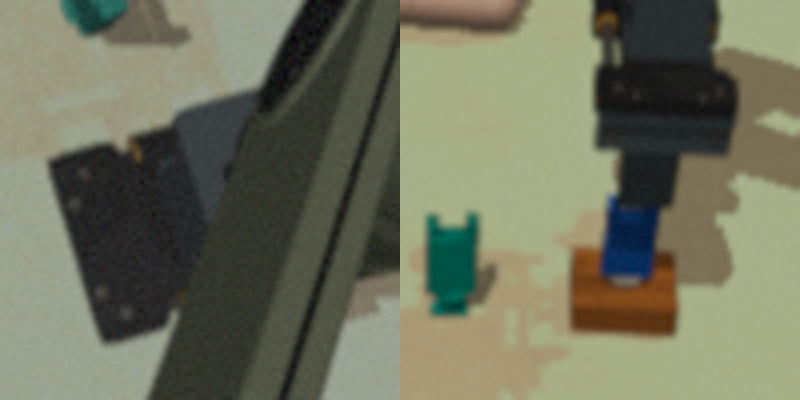

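```bash
python3 - <<'E'
from h import *
s=cam("side"); t=np.radians(15.6); X=np.array([np.cos(t),np.sin(t)]);Y=np.array([-X[1],X[0]])
c=np.array([488.2,-263.1])
def crop(p): q=proj(s,p); return np.round((q[0]-255)*4+400),np.round((q[1]-110)*4)
for dx in(-16,16): print("finger edge near bottom",crop([*(c+30*Y+dx*X),110]))
c=np.array([490,-264])
for dx,z in((-17,80),(17,80),(-17,30),(17,30),(0,30)): print("post edge",dx,z,crop([*(c+7*Y+dx*X),z]))
E
```

```text
finger edge near bottom (np.float64(669.0), np.float64(205.0))
finger edge near bottom (np.float64(617.0), np.float64(203.0))
post edge -17 80 (np.float64(661.0), np.float64(218.0))
post edge 17 80 (np.float64(608.0), np.float64(215.0))
post edge -17 30 (np.float64(652.0), np.float64(275.0))
post edge 17 30 (np.float64(601.0), np.float64(272.0))
post edge 0 30 (np.float64(627.0), np.float64(274.0))
```

```bash
python3 -m handwheel '[{"gripper":55,"travel":[0.002,0,0.02],"twist":0},{"gripper":55,"travel":[0,0,0.02],"twist":0},{"gripper":55,"travel":[0,0,0.02],"twist":0},{"gripper":55,"travel":[0,0,0.007],"twist":0},{"gripper":55,"travel":[0,0,0],"twist":0}]' 8
python3 -m handwheel '[{"gripper":0,"travel":[0,0,0],"twist":0},{"gripper":0,"travel":[0,0,0],"twist":0},{"gripper":0,"travel":[0,0,0],"twist":0},{"gripper":0,"travel":[0,0,0],"twist":0},{"gripper":0,"travel":[0,0,0],"twist":0}]' 8
python3 -m handwheel '[{"gripper":0,"travel":[0,0,0],"twist":0},{"gripper":0,"travel":[0,0,0],"twist":0},{"gripper":0,"travel":[0,0,0],"twist":0}]' 8
python3 -c "
from h import *
s=env.state();print(s['force'],s['torque'],s['qpos'])"
```

```text
time_s: 5.83
ee_pos: [492.2, -263.7, 238.1]
ee_rot: [-180.0, -0.0, 15.8]
force: [-0.2, 0.5, 0.2]
gripper_width: 50.2
time_s: 6.25
ee_pos: [492.1, -263.6, 238.5]
ee_rot: [179.9, -0.1, 15.8]
force: [-0.0, -0.2, -0.3]
gripper_width: 19.5
time_s: 6.5
ee_pos: [491.9, -263.0, 238.0]
ee_rot: [-179.9, -0.0, 15.8]
force: [-0.5, 4.4, 3.4]
gripper_width: 14.1
[-0.53710714  4.35732366  3.40113906] [ 0.90517005  0.2281419  -0.00897531] [-2.93323182e+01  2.57845741e+01  1.04784528e+02  1.01258381e-01
  4.94954908e+01  4.48359957e+01]
```

```bash
python3 -m handwheel '[{"gripper":0,"travel":[0,-0.001,0],"twist":0},{"gripper":0,"travel":[0,0,0],"twist":0},{"gripper":0,"travel":[0,0,0],"twist":0},{"gripper":0,"travel":[0,0,0],"twist":0}]' 30
python3 -m handwheel '[{"gripper":0,"travel":[0,0,-0.006],"twist":0},{"gripper":0,"travel":[0,0,-0.01],"twist":0},{"gripper":0,"travel":[0,0,-0.01],"twist":0},{"gripper":0,"travel":[0,0,-0.01],"twist":0},{"gripper":0,"travel":[0,0,0],"twist":0}]' 30
python3 -m handwheel '[{"gripper":0,"travel":[0,0,-0.02],"twist":0},{"gripper":0,"travel":[0,0,-0.02],"twist":0},{"gripper":0,"travel":[0,0,-0.024],"twist":0},{"gripper":0,"travel":[0,0,0],"twist":0},{"gripper":0,"travel":[0,0,0],"twist":0}]' 30
```

```text
time_s: 6.83
ee_pos: [491.7, -262.5, 238.0]
ee_rot: [180.0, -0.0, 15.8]
force: [0.1, 2.8, 4.5]
gripper_width: 13.7
time_s: 7.25
ee_pos: [492.4, -263.2, 276.5]
ee_rot: [179.8, -0.2, 15.8]
force: [0.0, 0.2, -0.3]
gripper_width: 14.0
time_s: 7.67
ee_pos: [491.8, -262.7, 338.9]
ee_rot: [179.9, -0.1, 15.8]
force: [0.1, -0.2, -0.5]
gripper_width: 13.9
```

```bash
python3 -m handwheel '[{"gripper":0,"travel":[0.0223,-0.0283,0],"twist":0},{"gripper":0,"travel":[0.0223,-0.0283,0],"twist":0},{"gripper":0,"travel":[0.0223,-0.0283,0],"twist":0},{"gripper":0,"travel":[0.0223,-0.0283,0],"twist":0},{"gripper":0,"travel":[0.0223,-0.0283,0],"twist":0}]'
python3 -m handwheel '[{"gripper":0,"travel":[0.0223,-0.0283,0],"twist":0},{"gripper":0,"travel":[0.0223,-0.0283,0],"twist":0},{"gripper":0,"travel":[0.0223,-0.0283,0],"twist":0},{"gripper":0,"travel":[0.0223,-0.0283,0],"twist":0},{"gripper":0,"travel":[0.0223,-0.0283,0],"twist":0}]'
python3 -m handwheel '[{"gripper":0,"travel":[0,0,0],"twist":-0.12},{"gripper":0,"travel":[0,0,0],"twist":-0.12},{"gripper":0,"travel":[0,0,0],"twist":-0.12},{"gripper":0,"travel":[0,0,0],"twist":-0.12},{"gripper":0,"travel":[0,0,0],"twist":-0.12}]'
python3 -m handwheel '[{"gripper":0,"travel":[0,0,0],"twist":-0.12},{"gripper":0,"travel":[0,0,0],"twist":-0.12},{"gripper":0,"travel":[0,0,0],"twist":-0.12},{"gripper":0,"travel":[0,0,0],"twist":-0.12},{"gripper":0,"travel":[0,0,0],"twist":-0.12}]'
python3 -m handwheel '[{"gripper":0,"travel":[0,0,0.015],"twist":-0.12},{"gripper":0,"travel":[0,0,0.015],"twist":-0.15},{"gripper":0,"travel":[0,0,0.015],"twist":0},{"gripper":0,"travel":[0,0,0],"twist":0},{"gripper":0,"travel":[0,0,0],"twist":0}]'
python3 - <<'E'
from h import *
np.set_printoptions(precision=1,suppress=True)
cr=[]
for n,c in(("top",(165,165)),("side",(205,245))):
    f=cam(n);x,y=c[0]-50,c[1]-50
    cr.append(cv2.resize(f["frame"][y:y+100,x:x+100,::-1],(400,400),interpolation=cv2.INTER_CUBIC))
    for t in("post_mid","mark"): print(n,t,[(round(r["confidence"],2),np.round(r["uv"],1).tolist()) for r in env.pinpoint(n,t)])
cv2.imwrite("pics/hover2.png",np.hstack(cr))
s=env.state();print(s['time_s'],s['ee_pos'],s['ee_rot'],s['force'],s['torque'],s['qpos'])
E
```

```text
time_s: 8.08
ee_pos: [560.3, -94.5, 336.0]
ee_rot: [-179.9, 0.2, 15.8]
force: [0.2, -0.4, -2.2]
gripper_width: 13.8
time_s: 8.5
ee_pos: [629.2, 72.2, 335.7]
ee_rot: [-180.0, 0.2, 15.8]
force: [0.1, -1.3, -1.4]
gripper_width: 14.1
time_s: 8.92
ee_pos: [628.8, 70.6, 335.5]
ee_rot: [-179.9, 0.2, 50.5]
force: [0.5, 0.6, -1.2]
gripper_width: 13.9
time_s: 9.33
ee_pos: [628.8, 70.4, 335.6]
ee_rot: [-179.8, 0.0, 84.9]
force: [0.1, 0.5, -0.0]
gripper_width: 13.9
time_s: 9.75
ee_pos: [628.7, 70.3, 290.7]
ee_rot: [-179.8, -0.0, 98.6]
force: [0.2, 0.5, -0.9]
gripper_width: 13.6
top post_mid [(0.59, [313.0, 186.6]), (0.57, [387.4, 231.7])]
top mark []
side post_mid [(0.68, [266.1, 173.6]), (0.55, [316.3, 146.7]), (0.46, [209.7, 235.0])]
side mark [(0.54, [190.2, 254.3])]
10.05 [629.4  70.4 293.6] [179.9   0.   98.6] [ 0.6  0.3 -0.3] [-0.1  0.   0. ] [ 5.3 28.2 90.6  0.  61.1 -3.2]
```

View pics/hover2.png

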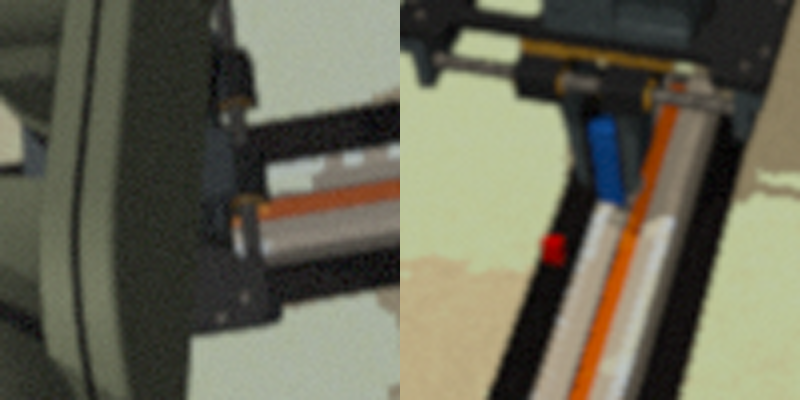

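```bash
python3 - <<'E'
from h import *
s=cam("side")
def crop(p): q=proj(s,p); return [round((q[0]-155)*4+400),round((q[1]-195)*4)]
t=np.radians(98.6);X=np.array([np.cos(t),np.sin(t)]);Y=np.array([-X[1],X[0]]);c=np.array([629.4,70.4]);zc=293.6-183
for nm,dx,dy,dz in(("grip bot -y edge",17,-7,-25),("grip bot +y edge",17,7,-25),("up",17,-7,25),("up+",17,7,25),("collar bot",13,0,-28),("foot",13,-5,-47),("foot",13,5,-47)):
    print(nm,crop([*(c+dx*X+dy*Y),zc+dz]))
print("tcp over slot at z33",crop([*c,33]))
# orange centre at row of that pixel
hsv=cv2.cvtColor(s["frame"],cv2.COLOR_RGB2HSV); o=cv2.inRange(hsv,(8,150,120),(22,255,255))
for r in range(250,300,8):
    u=np.nonzero(o[r,150:250])[0]+150
    if len(u): p=onz(s,(u.mean(),r),33); print(r,len(u),u.mean(),p[:2],"slot offset rail-x",(p[:2]-c)@[np.cos(np.radians(10)),np.sin(np.radians(10))])
E
```

```text
grip bot -y edge [598, 204]
grip bot +y edge [624, 209]
up [589, 142]
up+ [616, 146]
collar bot [614, 204]
foot [608, 225]
foot [626, 228]
tcp over slot at z33 [628, 243]
250 4 213.5 [632.71262469  55.0019951 ] slot offset rail-x 0.5884629824379064
258 4 210.5 [629.71122448  77.4112628 ] slot offset rail-x 1.523989290657268
266 5 208.0 [625.80584203  98.68552757] slot offset rail-x 1.3721756829991785
274 4 205.5 [622.03272964 119.2573213 ] slot offset rail-x 1.2286398360295356
282 5 203.0 [618.38473072 139.16487692] slot offset rail-x 1.0929729767928524
290 5 200.0 [615.81414713 158.8063721 ] slot offset rail-x 1.9721521750626536
298 5 198.0 [611.43789558 177.1272109 ] slot offset rail-x 0.8437659836997327
```

```bash
python3 -m handwheel '[{"gripper":0,"travel":[0,0.0013,0.006],"twist":-0.024},{"gripper":0,"travel":[0,0,0.006],"twist":0},{"gripper":0,"travel":[0,0,0.006],"twist":0},{"gripper":0,"travel":[0,0,0],"twist":0},{"gripper":0,"travel":[0,0,0],"twist":0}]'
python3 -m handwheel '[{"gripper":0,"travel":[0,0,0.002],"twist":0},{"gripper":0,"travel":[0,0,0.001],"twist":0},{"gripper":0,"travel":[0,0,0.001],"twist":0},{"gripper":0,"travel":[0,0,0],"twist":0}]'
python3 -m handwheel '[{"gripper":0,"travel":[0,0,0.001],"twist":0},{"gripper":0,"travel":[0,0,0.001],"twist":0},{"gripper":0,"travel":[0,0,0],"twist":0},{"gripper":0,"travel":[0,0,0],"twist":0}]'
```

```text
time_s: 10.52
ee_pos: [630.3, 70.6, 273.8]
ee_rot: [-179.9, -0.0, 100.0]
force: [-0.5, 0.6, -1.6]
gripper_width: 13.8
time_s: 10.85
ee_pos: [630.4, 70.7, 270.7]
ee_rot: [-180.0, -0.0, 100.0]
force: [-0.9, -0.2, -0.5]
gripper_width: 14.0
time_s: 11.18
ee_pos: [630.5, 70.6, 269.8]
ee_rot: [179.9, 0.0, 100.0]
force: [-2.1, -0.6, 5.0]
gripper_width: 13.9
```

```bash
python3 -m handwheel '[{"gripper":0,"travel":[0,-0.0007,-0.0005],"twist":0},{"gripper":0,"travel":[0,0,0],"twist":0},{"gripper":0,"travel":[0,0,0],"twist":0}]'
python3 -m handwheel '[{"gripper":0,"travel":[0,-0.0007,0],"twist":0},{"gripper":0,"travel":[0,0,0],"twist":0},{"gripper":0,"travel":[0,0,0],"twist":0}]'
python3 -m handwheel '[{"gripper":0,"travel":[0,-0.0007,0],"twist":0},{"gripper":0,"travel":[0,0,0],"twist":0},{"gripper":0,"travel":[0,0,0],"twist":0}]'
```

```text
time_s: 11.43
ee_pos: [630.1, 70.6, 269.8]
ee_rot: [179.9, 0.0, 100.0]
force: [-0.7, -0.3, 5.0]
gripper_width: 13.8
time_s: 11.68
ee_pos: [629.7, 70.5, 269.8]
ee_rot: [179.8, 0.0, 100.0]
force: [3.1, 0.9, 4.4]
gripper_width: 14.0
time_s: 11.93
ee_pos: [628.0, 70.2, 268.3]
ee_rot: [-179.9, -0.0, 100.0]
force: [1.3, 1.2, -0.3]
gripper_width: 14.2
```

The foot dropped and Fz fell to 0, so it looks like the slot. I'll probe deeper.

```bash
python3 -m handwheel '[{"gripper":0,"travel":[0,0,0.001],"twist":0},{"gripper":0,"travel":[0,0,0.001],"twist":0},{"gripper":0,"travel":[0,0,0.001],"twist":0},{"gripper":0,"travel":[0,0,0],"twist":0},{"gripper":0,"travel":[0,0,0],"twist":0}]'
```

```text
time_s: 12.35
ee_pos: [628.1, 70.3, 265.7]
ee_rot: [-179.9, -0.0, 100.0]
force: [-0.4, -0.2, 0.0]
gripper_width: 14.2
```

```bash
python3 -m handwheel '[{"gripper":0,"travel":[0,0,0.0015],"twist":0},{"gripper":0,"travel":[0,0,0.0015],"twist":0},{"gripper":0,"travel":[0,0,0.0015],"twist":0},{"gripper":0,"travel":[0,0,0],"twist":0},{"gripper":0,"travel":[0,0,0],"twist":0}]' 35
python3 -m handwheel '[{"gripper":0,"travel":[0,0,0.0015],"twist":0},{"gripper":0,"travel":[0,0,0.0015],"twist":0},{"gripper":0,"travel":[0,0,0.0015],"twist":0},{"gripper":0,"travel":[0,0,0],"twist":0},{"gripper":0,"travel":[0,0,0],"twist":0}]'
```

```text
time_s: 12.77
ee_pos: [628.2, 70.3, 262.1]
ee_rot: [-180.0, -0.0, 100.0]
force: [-1.6, 0.9, 1.7]
gripper_width: 13.9
time_s: 13.18
ee_pos: [628.3, 70.3, 257.5]
ee_rot: [-180.0, -0.0, 100.0]
force: [-2.3, -0.5, 5.5]
gripper_width: 13.7
```

```bash
python3 -m handwheel '[{"gripper":0,"travel":[0,-0.0005,0.001],"twist":0},{"gripper":0,"travel":[0,0,0.001],"twist":0},{"gripper":0,"travel":[0,0,0],"twist":0},{"gripper":0,"travel":[0,0,0],"twist":0}]'
python3 -c "
from h import *
s=env.state();print(s['torque'],s['qpos'])"
```

```text
time_s: 13.52
ee_pos: [628.1, 70.2, 255.9]
ee_rot: [179.9, -0.0, 100.0]
force: [-1.9, -0.2, 5.5]
gripper_width: 14.0
[-0.11196174  0.42813986  0.00945922] [ 5.33634872e+00  3.02089210e+01  9.32624578e+01  6.85129098e-03
  5.64652413e+01 -4.63654373e+00]
```

```bash
python3 -m handwheel '[{"gripper":0,"travel":[0,0,0],"twist":0.06},{"gripper":0,"travel":[0,0,0],"twist":0.06},{"gripper":0,"travel":[0,0,0],"twist":0.06},{"gripper":0,"travel":[0,0,0],"twist":0.06},{"gripper":0,"travel":[0,0,0],"twist":0.06}]'
python3 -c "
from h import *
s=env.state();print(s['torque'],s['qpos'])"
```

```text
time_s: 13.93
ee_pos: [628.8, 70.3, 256.3]
ee_rot: [179.8, -0.1, 82.6]
force: [-0.6, 0.3, 6.9]
gripper_width: 14.1
[-0.14287495  0.05912574  0.0010929 ] [ 5.33418905e+00  3.02048416e+01  9.31985852e+01 -8.81980427e-04
  5.63626813e+01  1.27172512e+01]
```

Turning freely, with no torque about z. I'll continue.

```bash
python3 -m handwheel '[{"gripper":0,"travel":[0,0,0],"twist":0.08},{"gripper":0,"travel":[0,0,0],"twist":0.08},{"gripper":0,"travel":[0,0,0],"twist":0.08},{"gripper":0,"travel":[0,0,0],"twist":0.08},{"gripper":0,"travel":[0,0,0],"twist":0.08}]'
python3 -m handwheel '[{"gripper":0,"travel":[0,0,0],"twist":0.08},{"gripper":0,"travel":[0,0,0],"twist":0.08},{"gripper":0,"travel":[0,0,0],"twist":0.08},{"gripper":0,"travel":[0,0,0],"twist":0.08},{"gripper":0,"travel":[0,0,0],"twist":0.08}]'
python3 -m handwheel '[{"gripper":0,"travel":[0,0,0],"twist":0.08},{"gripper":0,"travel":[0,0,0],"twist":0.08},{"gripper":0,"travel":[0,0,0],"twist":0.08},{"gripper":0,"travel":[0,0,0],"twist":0.08},{"gripper":0,"travel":[0,0,0],"twist":0.08}]'
python3 -m handwheel '[{"gripper":0,"travel":[0,0,0],"twist":0.07},{"gripper":0,"travel":[0,0,0],"twist":0},{"gripper":0,"travel":[0,0,0],"twist":0},{"gripper":0,"travel":[0,0,0],"twist":0},{"gripper":0,"travel":[0,0,0],"twist":0}]'
python3 - <<'E'
from h import *
s=env.state();print(s['torque'],s['qpos'])
f=cam("side");x,y=155,185
cv2.imwrite("pics/turn.png",cv2.resize(f["frame"][y:y+100,x:x+100,::-1],(500,500),interpolation=cv2.INTER_CUBIC))
E
```

```text
time_s: 14.35
ee_pos: [628.9, 70.2, 256.3]
ee_rot: [179.8, -0.1, 59.6]
force: [1.1, 0.2, 5.6]
gripper_width: 13.9
time_s: 14.77
ee_pos: [628.9, 70.1, 256.4]
ee_rot: [179.8, -0.2, 36.7]
force: [1.5, -1.0, 5.8]
gripper_width: 13.7
time_s: 15.18
ee_pos: [628.9, 70.0, 256.4]
ee_rot: [179.9, -0.2, 13.8]
force: [0.2, -1.3, 7.0]
gripper_width: 13.8
time_s: 15.6
ee_pos: [628.8, 70.0, 256.4]
ee_rot: [179.9, -0.2, 10.0]
force: [0.4, -1.1, 6.2]
gripper_width: 14.1
[-0.3075089   0.15444802  0.01090113] [ 5.31873527e+00  3.02027374e+01  9.31905499e+01 -4.23681890e-02
  5.63607945e+01  8.53185334e+01]
```

View pics/turn.png

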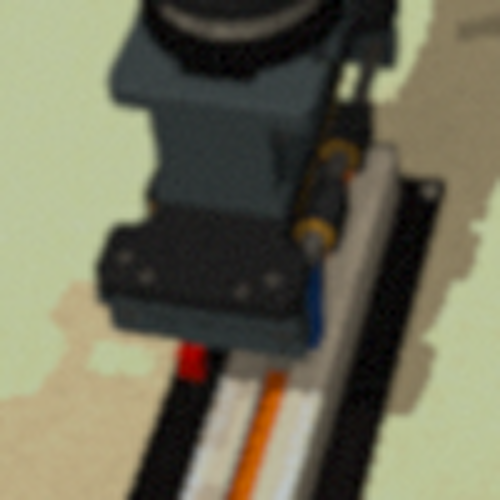

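The picture shows the gripper crosswise on the channel, with the marker at crop (192,360) right beside it. I'll ease off until the bed carries the foot to the lips, then open.

```bash
python3 -m handwheel '[{"gripper":0,"travel":[0,0,-0.001],"twist":0},{"gripper":0,"travel":[0,0,-0.001],"twist":0},{"gripper":0,"travel":[0,0,-0.001],"twist":0},{"gripper":0,"travel":[0,0,0],"twist":0},{"gripper":0,"travel":[0,0,0],"twist":0}]'
```

```text
time_s: 16.07
ee_pos: [628.9, 70.0, 258.0]
ee_rot: [180.0, -0.2, 10.0]
force: [5.7, -1.2, -3.6]
gripper_width: 13.7
```

Foot meets the lips at TCP z 258.0, which puts the grip at 75 mm. Opening.

```bash
python3 -m handwheel '[{"gripper":0,"travel":[0.0005,0,0.0007],"twist":0},{"gripper":0,"travel":[0,0,0],"twist":0},{"gripper":45,"travel":[0,0,0],"twist":0},{"gripper":45,"travel":[0,0,0],"twist":0},{"gripper":45,"travel":[0,0,0],"twist":0}]'
python3 -m handwheel '[{"gripper":45,"travel":[0,0,0],"twist":0},{"gripper":45,"travel":[0,0,0],"twist":0},{"gripper":45,"travel":[0,0,-0.005],"twist":0},{"gripper":45,"travel":[0,0,-0.01],"twist":0},{"gripper":45,"travel":[0,0,-0.015],"twist":0}]'
python3 -m handwheel '[{"gripper":45,"travel":[0,0,-0.02],"twist":0},{"gripper":45,"travel":[0,0,-0.03],"twist":0},{"gripper":45,"travel":[0,0,-0.03],"twist":0},{"gripper":45,"travel":[0,0,-0.03],"twist":0},{"gripper":45,"travel":[0,0,0],"twist":0}]'
python3 -m handwheel '[{"gripper":45,"travel":[-0.04,0,0],"twist":0},{"gripper":45,"travel":[-0.04,0,0],"twist":0},{"gripper":45,"travel":[-0.04,0,0],"twist":0},{"gripper":45,"travel":[-0.04,0,0],"twist":0},{"gripper":45,"travel":[-0.04,0,0],"twist":0}]'
python3 -m handwheel '[{"gripper":45,"travel":[0,0.04,0],"twist":0},{"gripper":45,"travel":[0,0.04,0],"twist":0},{"gripper":45,"travel":[0,0.04,0],"twist":0},{"gripper":45,"travel":[0,0.04,0],"twist":0},{"gripper":45,"travel":[0,0.04,0],"twist":0}]'
python3 -m handwheel '[{"gripper":45,"travel":[0,0,0],"twist":0},{"gripper":45,"travel":[0,0,0],"twist":0},{"gripper":45,"travel":[0,0,0],"twist":0}]'
python3 - <<'E'
from h import *
np.set_printoptions(precision=1,suppress=True)
cr=[];R=[]
for n,c in(("top",(165,165)),("side",(205,245))):
    f=cam(n);x,y=c[0]-40,c[1]-40
    cr.append(cv2.resize(f["frame"][y:y+80,x:x+80,::-1],(400,400),interpolation=cv2.INTER_CUBIC))
    for r in env.pinpoint(n,"post_mid"):
        print(n,round(r["confidence"],2),np.array(r["uv"]),onz(f,r["uv"],75))
        if np.hypot(*(np.array(r["uv"])-c))<45: R.append(ray(f,r["uv"]))
    m=env.pinpoint(n,"mark"); print("mark",[onz(f,r["uv"],24) for r in m])
if len(R)>1: print("tri",tri(R))
cv2.imwrite("pics/final.png",np.hstack(cr)); print(env.state()['force'])
E
```

```text
time_s: 16.48
ee_pos: [627.6, 70.5, 256.8]
ee_rot: [-179.9, 0.2, 10.0]
force: [-0.4, 0.2, 0.0]
gripper_width: 30.9
time_s: 16.9
ee_pos: [628.1, 70.3, 287.3]
ee_rot: [-180.0, 0.2, 10.0]
force: [-0.1, 0.8, -1.1]
gripper_width: 40.8
time_s: 17.32
ee_pos: [629.2, 70.4, 405.9]
ee_rot: [179.9, -0.8, 10.0]
force: [0.9, 0.8, 0.4]
gripper_width: 41.2
time_s: 17.73
ee_pos: [429.3, 35.2, 397.8]
ee_rot: [-180.0, -0.0, 10.0]
force: [0.3, -0.2, 0.7]
gripper_width: 41.2
time_s: 18.15
ee_pos: [465.8, -163.2, 398.5]
ee_rot: [180.0, -0.1, 10.0]
force: [1.6, 0.6, 0.3]
gripper_width: 40.9
time_s: 18.4
ee_pos: [465.9, -161.2, 397.7]
ee_rot: [-180.0, 0.0, 10.0]
force: [-0.5, 0.9, -0.4]
gripper_width: 40.8
top 0.82 [169.8 166.3] [624.3  68.5  75. ]
mark [array([666.2,  70.8,  24. ])]
side 0.85 [210.4 244.6] [628.4  72.9  75. ]
side 0.56 [267.9 171.6] [ 591.  -193.1   75. ]
side 0.49 [316.5 147.9] [ 498.6 -333.3   75. ]
mark [array([676.5,  84.3,  24. ])]
tri [627.7  69.9  70.8]
[-0.5  0.3  1. ]
```

View pics/final.png

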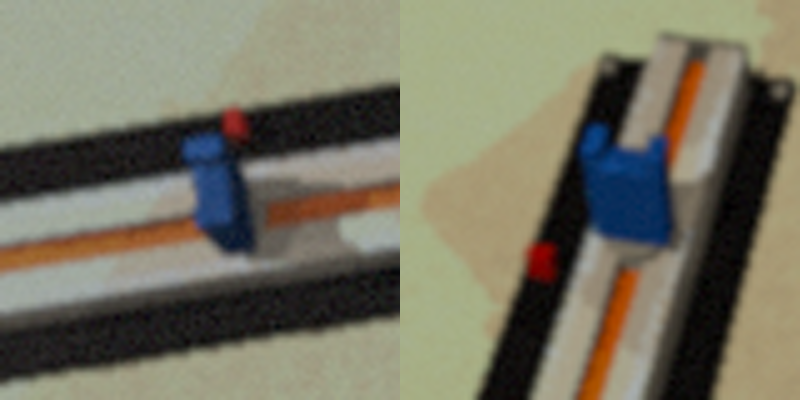

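```bash
python3 - <<'E'
from h import *
c=np.array([628.8,70.0]);t=np.radians(10);X=np.array([np.cos(t),np.sin(t)]);Y=np.array([-X[1],X[0]])
for n,o,off in(("top",(125,125),0),("side",(165,205),400)):
    f=cam(n);im=cv2.resize(f["frame"][o[1]:o[1]+80,o[0]:o[0]+80],(400,400))
    hsv=cv2.cvtColor(im,cv2.COLOR_RGB2HSV);b=cv2.inRange(hsv,(100,120,40),(130,255,255))
    P=[(s*17,q*7,z) for s in(-1,1) for q in(-1,1) for z in(50,110)]
    q=np.array([(proj(f,[*(c+a*X+d*Y),z])-o)*5 for a,d,z in P]).astype(np.float32)
    h=cv2.convexHull(q); m=np.zeros((400,400),np.uint8);cv2.fillConvexPoly(m,h.astype(int),255)
    v,u=np.nonzero(b);print(n,"pred bbox",cv2.boundingRect(m),"seen",(u.min(),v.min(),np.ptp(u),np.ptp(v)),"seen inside pred",((b&m)>0).sum()/(b>0).sum())
E
```

```text
top pred bbox (178, 127, 78, 127) seen (np.int64(179), np.int64(130), np.int64(71), np.int64(118)) seen inside pred 0.9971305595408895
side pred bbox (178, 120, 98, 128) seen (np.int64(177), np.int64(121), np.int64(93), np.int64(122)) seen inside pred 0.9952623906705539
```

The upright, crosswise model matches the picture in both cameras within about a millimetre. Handing in.

```bash
python3 -c "
from h import *
print(env.job_done())"
```

```text
the job is handed in; nothing more can be done
None
```

I fitted the small blue brush rest to the rail beside the red marker, let it go and handed the job in at about 19 s. No verdict is reported.

**What I did:** I took the rest from its block and lowered it lengthwise. The foot touched the lip first (about 5 N), so I slid about 2 mm toward −x until it dropped into the slot. I then pressed the bed down about 7 mm (about 7 N), turned it a quarter turn with almost no resistance, and eased off until the lips stopped it. After that I opened the gripper and moved the arm clear.

**Last checks:**
- **Height:** the foot met the lips with the grip centre at about 75 mm, reckoned from the tool height. Camera triangulation after letting go gave 71 mm, which is less precise.
- **Upright and crosswise:** an upright, crosswise model of the rest covered over 99% of its blue pixels in both cameras.
- **Position:** it stands about 0.3 mm from the marker along the rail, and the slot is about 5 mm from the plate's centre line.
- **Disagreement:** the network's final marker readings differed by about 15 mm between the two cameras. I relied on the red-pixel measurement instead, where they agreed to about 1 mm.
- **Not checked:** I did not re-measure the bottles and the jar at the end. Nothing was carried low near them.

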